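# Wedge the snowshoe into the bench clamp

### The job

The blue snowshoe's tail tube lies in its bench clamp: lock it by tapping the orange wedge down with the green-footed palm tamper, in at least two separate taps with the tamper lifted clear in between, until the wedge is fully home and goes no further. Drive it with the tamper only, leave the black wedge of the empty clamp as it is, and stand the tamper back upright on the worktop.

Things in the scene. Friction and masses are not known exactly. Their poses are not given: they have to be found in the camera images.
- tamper: Palm tamper standing upright, loose, 0.3 to 0.55 kg: round green foot 44 mm in diameter, 28 mm high; above it a steel grip post 26 mm in diameter up to 95 mm height; dark knob 31 mm in diameter on top, 105 mm in all. Origin: centre of the foot's flat underside, z up along the post. Take it from above by the post (e.g. at 80 mm height), strike with the underside.
- wedge (a joint): How far the orange wedge has gone down its upright slot, in m. It starts between 0 and 0.008 and stops rigidly at 0.024 (fully home), when the underside of its head sits on the clamp's top face. It slides straight down only, stiffly (about 8 N to move it), and stays where it is left.
- wedge_top (a point): Centre of the flat top of the orange wedge's head, z up; moves down with it. Head 50 x 54 mm, 10 mm thick; its top is 72 mm above the worktop when home, up to 96 mm before. The silver clamp around it (110 x 76 mm, top face at 62 mm) is fixed and holds the tail of a blue-framed snowshoe, which reaches 0.48 m beyond it, away from the robot, 40 mm high near the clamp.
- spare_wedge (a joint): How far the black wedge of the second, empty clamp (same shape and sizes, no snowshoe in it) has gone down, in m, 0 to 0.024; to be left as it is.
Not all that is in view belongs to the job. Of the things like the tamper, leave any that is purple; of the rest the smaller one is meant.

How it is judged (in metres and radians):
On the way, in this order (a step that is already met when the one before it is completed fails the run):
1. a first tap: the tamper's foot is on the orange wedge and has driven it at least 4 mm down (horizontal distance between tamper and wedge_top below 0.024 m and z of tamper in the frame of wedge_top below 0.005 m and distance of wedge_top from where it was at the start of the episode above 0.004 m).
2. the tamper is lifted clear of the wedge, 6 mm or more (z of tamper in the frame of wedge_top above 0.006 m).
3. another tap: the tamper's foot is on the wedge and the wedge is fully home (horizontal distance between tamper and wedge_top below 0.024 m and z of tamper in the frame of wedge_top below 0.005 m and value of joint wedge above 0.0215 m).
At the end, for the whole second after the job is handed in: The orange wedge is fully home (within 2.5 mm of its stop), the black wedge still stands loose in its slot, and the tamper stands upright (within about 6 degrees), released and at rest, on the worktop (value of joint wedge above 0.0215 m and angle between tamper's own z axis and vertical below 0.1 rad and height (world z) of tamper between -0.004 and 0.004 m and linear speed of tamper below 0.02 m/s and value of joint spare_wedge below 0.011 m); the robot touches nothing.
It fails at once if the orange wedge is driven by something other than the tamper (velocity of joint wedge above 0.01 m/s and distance between tamper and wedge_top above 0.05 m).
It fails at once if the black wedge is driven down (velocity of joint spare_wedge above 0.01 m/s).
It also fails if it takes over 45 s, if anything falls off the work surface, if the arm or the gripper's body presses on something with over 40 N, if the wrist force passes 120 N, or if a joint passes its speed limit or range.

### The arm

A 6-joint arm with a two-finger parallel gripper is mounted at the origin on the work surface. World frame = base frame: x ahead of the robot, y to its left, z up, the work surface at z = 0. Lengths are in mm, angles in rad, forces in N, time in s.
With the tool pointing down it reaches from about 350 to 775 mm from the base axis. Payload 7.3 kg.
Tool frame: the origin (TCP) lies at the very end of the fingers, on their centre line; the grasp point (between the pads) lies 19 mm behind it; z points along the fingers, y is the line along which they close (so a half turn about z gives the same grasp; the last joint's range is limited). The gripper opens to 92 mm and grips with 3 to 60 N. Pads are 19 mm wide; open, the fingers measure 130 mm over their backs; the gripper's body (75 mm by 190 mm) begins 47 mm behind the grasp point.
Start: joints at [-1.415, 0.342, 1.524, -0, 1.275, -0.146], TCP at [156.073, -501.284, 226.741] pointing down, gripper open.
Joint ranges: [-2.53, 2.53], [-0.77, 2.02], [0.04, 2.7], [-1, 4.14], [0.28, 2.66], [-3.11, 3.11]. Speed limits (rad/s): [2.57, 2.57, 3.14, 3.14, 3.14, 3.14].

### API

Orientations are given as [roll, pitch, yaw] about the fixed x, y, z axes, in that order (R = Rz(yaw) Ry(pitch) Rx(roll)).
In Python, from plant import get_obs, vision, workorder gives the robot as it stands.
- The arm moves only by the shell command python3 -m pendant 'ROWS' [OPENING]. ROWS is a JSON object of lists of equal length, an entry for each row: "dp": the shift along the tool's x, y, z in m, a list of three; "rotation": the turn, a rotation vector about the tool's x, y, z in rad, a list of three. A call has 1 to 8 rows; each row is the pose to reach, as a shift and turn from the pose commanded when the call began, along the tool's axes at that moment; what a row does not reach only later rows make up. A row lasts 1/8 s, in which the tool goes at most 62.5 mm and 10.7 degrees, less where a joint would pass 70% of its speed; a pose out of reach is approached as far as the arm can. A call with a gripper value outside its range is refused whole. OPENING is the finger opening in m, from 0 to 0.0918, set as the call begins (- or left out, the last holds). The fingers move at their own pace and stop on an object; the grip force is fixed at half the most. Time passes only in rows, so rows that repeat a pose let the fingers close. It gives the time, the measured TCP pose, the force, the opening and the grip force at its end, in the units of the state.
- get_obs(): the state, without advancing time (a new reading comes with each control period).
- vision.capture(name): name is "scene" or "side" or "wrist"; returns a dict with "pixels" (400x640x3 uint8, red, green, blue), "vfov" (degrees; the focal length in pixels is half the picture's height over the tangent of half this angle, whatever the lens; pixels are square), "cx", "cy" (the principal point, pixels), "dist" ([k1, k2, p1, p2, k3] as OpenCV has them; the pictures are not rectified), "pose" (4x4, takes a point from camera to world coordinates); the wrist camera has in their place "T_tool_cam" (4x4, takes a point from camera to tool coordinates, whose origin is the TCP and whose axes are the flange's). Camera axes: x right, y up, looking along -z (the intrinsics and any distortion apply to the point x, -y, -z); pixel columns grow to the right and rows downward; lengths in mm; the calibration is good to about 2 mm. A picture is of the moment at which its call begins: read the wrist's pose just before it. There is no depth.
- workorder.close_job(): hands the job in; it is judged then, once.
The state is a dict: "time": time; "joint_positions": joint angles; "dq": joint speeds; "tau": joint torques, N m; "tool_pos": TCP position; "tcp_rot": TCP orientation; "contact_force": force on the tool from outside, world axes, zero at the start; "moment": the same for the moment, N m; "grip_width": finger opening in mm; "finger_force": force on a finger pad.
Only numpy, scipy, OpenCV 4.12 (cv2) and the standard library are available. Lean on these libraries where they do the work, as an engineer would, in place of code of your own. Each camera call takes 0.05 s, during which the arm holds its last target. There are 200 camera calls.

## Working session

There is one attempt and no reset: what is moved stays moved. The work goes in short steps, Python scripts to look and compute and a shell command to move; the robot and the scene stay as the last step left them, time stands still between calls to the robot, and variables do not carry over. Pictures are saved under pics/ and viewed, at most 10 in all, crops included, and the job is handed in when it is done.

```bash
mkdir -p pics; ls; python3 - <<'E'
from plant import get_obs, vision
import cv2
o=get_obs();print({k:o[k] for k in('time','tool_pos','tcp_rot','grip_width','contact_force')})
for n in('scene','side'):
    c=vision.capture(n);cv2.imwrite(f'pics/{n}0.png',c['pixels'][:,:,::-1])
    print(n,c['vfov'],c['cx'],c['cy'],c['dist'],c['pose'])
E
```

```text
pics
{'time': 0.0, 'tool_pos': array([ 156.01394327, -500.85519781,  226.0497898 ]), 'tcp_rot': array([-3.14005428e+00, -2.17080243e-04,  3.01846947e-01]), 'grip_width': 91.73957777209742, 'contact_force': array([ 0.02155824,  0.28589683, -0.21046078])}
scene 44.643662631227215 322.4412438520272 194.02189447715097 [-0.10986521  0.          0.          0.          0.        ] [[-9.48372161e-02 -7.28259979e-01  6.78707084e-01  1.30322873e+03]
 [ 9.95315360e-01 -5.64947032e-02  7.84581564e-02  8.45159985e+01]
 [-1.87945801e-02  6.82968339e-01  7.30206144e-01  9.09313652e+02]
 [ 0.00000000e+00  0.00000000e+00  0.00000000e+00  1.00000000e+00]]
side 51.48678125354594 320.24574945218336 193.2495379334438 [-0.01885354  0.          0.          0.          0.        ] [[-9.89375959e-01  1.04449486e-01 -1.01121293e-01  4.68312219e+02]
 [-1.45369906e-01 -7.02772342e-01  6.96404068e-01  6.50332376e+02]
 [ 1.67379870e-03  7.03705436e-01  7.10489872e-01  7.33023124e+02]
 [ 0.00000000e+00  0.00000000e+00  0.00000000e+00  1.00000000e+00]]
```

View pics/scene0.png

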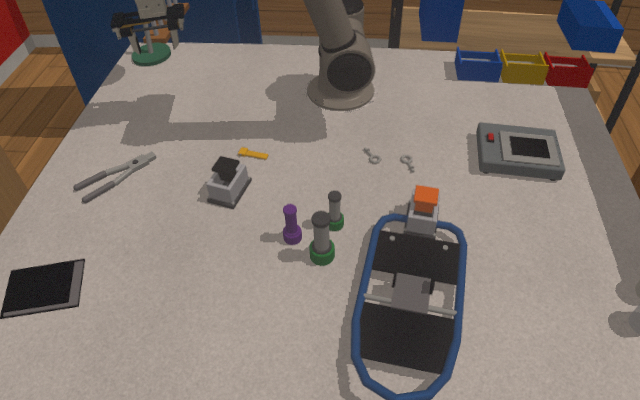

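View pics/side0.png

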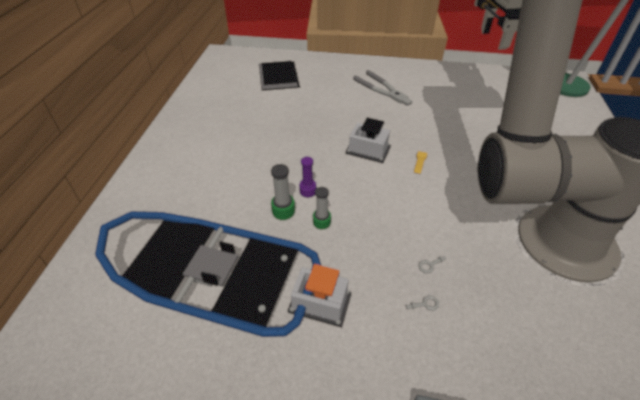

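Scene view: the small green tamper stands at about (335,212), with the larger one at (321,240) and the purple one at (291,225). The orange wedge is at (426,198) and the empty clamp at (227,180). In the side view the small tamper is at (322,210) and the wedge at (323,278).

```bash
cat > h.py <<'E'
import numpy as np, cv2
from plant import get_obs, vision
from scipy.spatial.transform import Rotation as R
def cam(n):
    o=get_obs(); c=vision.capture(n)
    if 'pose' not in c:
        T=np.eye(4);T[:3,:3]=R.from_euler('xyz',o['tcp_rot']).as_matrix();T[:3,3]=o['tool_pos'];c['pose']=T@np.array(c['T_tool_cam'])
    c['pose']=np.array(c['pose']);f=200/np.tan(np.radians(c['vfov'])/2)
    c['K']=np.array([[f,0,c['cx']],[0,f,c['cy']],[0,0,1.]]);c['hsv']=cv2.cvtColor(c['pixels'],cv2.COLOR_RGB2HSV);return c
def rays(c,uv):
    p=cv2.undistortPoints(np.array(uv,float).reshape(-1,1,2),c['K'],np.array(c['dist'],float)).reshape(-1,2)
    d=np.c_[p[:,0],-p[:,1],-np.ones(len(p))]@c['pose'][:3,:3].T
    return c['pose'][:3,3],d/np.linalg.norm(d,axis=1)[:,None]
def onz(c,uv,z):
    o,d=rays(c,uv);return o+d*((z-o[2])/d[:,2])[:,None]
def proj(c,P):
    q=(np.atleast_2d(P)-c['pose'][:3,3])@c['pose'][:3,:3]
    return cv2.projectPoints(q*[1,-1,-1],np.zeros(3),np.zeros(3),c['K'],np.array(c['dist'],float))[0].reshape(-1,2)
def tri(cs,uvs):
    A=0;b=0
    for c,uv in zip(cs,uvs):
        o,d=rays(c,[uv]);M=np.eye(3)-np.outer(d[0],d[0]);A=A+M;b=b+M@o
    return np.linalg.solve(A,b)
def blobs(c,lo,hi,mn=40):
    m=cv2.inRange(c['hsv'],np.array(lo),np.array(hi));n,l,s,ce=cv2.connectedComponentsWithStats(m)
    return [(s[i].tolist(),ce[i].round(1).tolist()) for i in range(1,n) if s[i][4]>=mn],l
GREEN=((40,90,30),(85,255,255));ORANGE=((3,170,120),(14,255,255))
E
python3 - <<'E'
from h import *
S=cam('scene');D=cam('side')
for n,c in(('scene',S),('side',D)):
    for k in(GREEN,ORANGE):
        b,l=blobs(c,*k);print(n,b)
    for (s,ce) in blobs(c,*GREEN)[0]: print(ce,onz(c,[ce],16)[0].round(1))
s=cv2.resize(S['pixels'][150:270,270:450],None,fx=4,fy=4,interpolation=2)[:,:,::-1]
cv2.imwrite('pics/crop.png',s)
E
```

```text
scene [([153, 44, 12, 11, 56], [158.4, 47.9]), ([133, 53, 23, 10, 90], [143.0, 57.0]), ([330, 215, 13, 14, 62], [337.9, 223.0]), ([310, 241, 24, 22, 128], [325.5, 253.9])]
scene [([414, 186, 25, 19, 356], [426.0, 194.6])]
[158.4, 47.9] [-208.5 -678.6   16. ]
[143.0, 57.0] [-145.1 -714.8   16. ]
[337.9, 223.0] [564.   34.2  16. ]
[325.5, 253.9] [656.5  13.   16. ]
side [([562, 78, 27, 17, 288], [575.7, 87.6]), ([272, 200, 22, 19, 246], [283.1, 210.7]), ([314, 215, 16, 13, 133], [321.4, 222.3])]
side [([307, 266, 31, 32, 659], [321.8, 280.8])]
[575.7, 87.6] [-191.7 -661.6   16. ]
[283.1, 210.7] [647.8  17.   16. ]
[321.4, 222.3] [554.2  39.2  16. ]
```

View pics/crop.png

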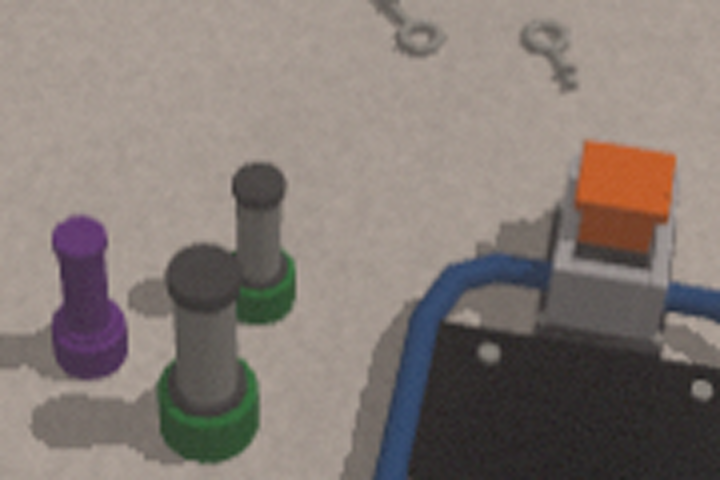

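The crop shows the small tamper's knob centre at about scene (334.8,195). The wedge top's corners are near (416,185.5), (439,189), (437,204.5) and (414,201.5).

```bash
python3 - <<'E'
from h import *
S=cam('scene');D=cam('side')
cv2.imwrite('pics/crop2.png',cv2.resize(D['pixels'][145:325,255:365],None,fx=4.5,fy=3.3*1.0,interpolation=2)[:540,:,::-1]) if 0 else cv2.imwrite('pics/crop2.png',cv2.resize(D['pixels'][150:325,250:365],None,fx=3.4,fy=3.4,interpolation=2)[:,:,::-1])
print('knob',onz(S,[(334.8,195)],105))
for z in(88,92,96): print(z,onz(S,[(426.5,195.2)],z))
for n,c in(('S',S),('D',D)):
    b,_=blobs(c,(130,90,20),(160,255,255));print(n,b)
    for s,ce in b: print(onz(c,[ce],50).round(0))
E
```

```text
knob [[556.49118096  26.18476466 105.        ]]
88 [[524.99805712 235.60944002  88.        ]]
92 [[528.78823238 234.8735777   92.        ]]
96 [[532.57840763 234.13771538  96.        ]]
S [([283, 204, 18, 40, 321], [292.1, 224.1])]
[[604. -68.  50.]]
D [([300, 157, 16, 40, 419], [307.2, 178.5])]
[[604. -64.  50.]]
```

View pics/crop2.png

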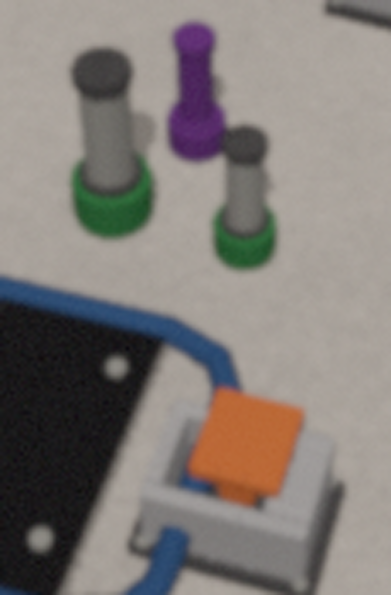

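Side crop: the knob top is at side pixel (322.2,191), the wedge-top centre at (322.3,279) and the big tamper's knob at (279.6,170).

```bash
python3 - <<'E'
from h import *
S=cam('scene');D=cam('side')
print('knob',tri((S,D),((334.4,194.8),(322.2,191))),onz(D,[(322.2,191)],105))
w=tri((S,D),((426.1,194.8),(322.3,279)));print('wedge',w,proj(S,w),proj(D,w))
print('big',tri((S,D),((320.7,218),(279.6,169.7))))
# wedge yaw
print(onz(S,np.array([(584,142),(676,155),(669,218),(576,206)])/4-.4+[270,150],w[2]).round(0))
E
```

```text
knob [554.63701301  25.31655067 103.2368226 ] [[554.54067314  27.43245288 105.        ]]
wedge [524.3951295  234.77241058  88.45662507] [[426.14979816 194.85328725]] [[322.36128258 278.93021847]]
big [650.65901147   4.21757258 133.22745353]
[[495. 212.  88.]
 [501. 265.  88.]
 [551. 258.  88.]
 [546. 205.  88.]]
```

```bash
python3 -m pendant '{"dp":[[0.06,-0.043,0],[0.12,-0.086,0],[0.18,-0.129,0],[0.24,-0.172,0],[0.3,-0.215,0],[0.36,-0.258,0],[0.42,-0.3,0],[0.48,-0.343,0]],"rotation":[[0,0,0.1],[0,0,0.2],[0,0,0.3],[0,0,0.4],[0,0,0.5],[0,0,0.522],[0,0,0.522],[0,0,0.522]]}'
cat >> h.py <<'E'
def to(x,y,z,yaw=None):
    o=get_obs();M=R.from_euler('xyz',o['tcp_rot']).as_matrix()
    d=M.T@(np.array([x,y,z])-o['tool_pos'])
    print('pos',o['tool_pos'].round(1),o['tcp_rot'].round(3),'t',round(o['time'],2),'dp',d.round(1), 'rz',None if yaw is None else round(o['tcp_rot'][2]-yaw,3))
E
python3 -c "
from h import *
to(555.3,26.5,226,-0.22)"
```

```text
time: 1.4
tool_pos: [459.1, -100.9, 227.0]
tcp_rot: [3.141, -0.001, -0.22]
contact_force: [0.7, -1.0, -0.3]
grip_width: 91.7
finger_force: 0.0
pos [ 459.1 -100.9  227. ] [ 3.141e+00 -1.000e-03 -2.200e-01] t 1.4 dp [  66.1 -145.4    1. ] rz -0.0
```

```bash
python3 -m pendant '{"dp":[[0.022,-0.048,0],[0.044,-0.097,0],[0.066,-0.145,0],[0.066,-0.145,0],[0.066,-0.145,0]],"rotation":[[0,0,0],[0,0,0],[0,0,0],[0,0,0],[0,0,0]]}'
python3 -c "
from h import *
to(555.3,26.5,226,-0.22)
c=cam('wrist');cv2.imwrite('pics/w1.png',c['pixels'][:,:,::-1])
print(proj(c,[[555.3,26.5,105],[555.3,26.5,0],[524.4,234.8,88]]).round(0));print(blobs(c,*GREEN)[0],c['T_tool_cam'][:3,3])"
```

```text
time: 2.02
tool_pos: [553.7, 24.3, 226.4]
tcp_rot: [3.141, 0.001, -0.22]
contact_force: [-0.8, -0.0, 0.2]
grip_width: 91.9
finger_force: 0.0
pos [553.7  24.3 226.4] [ 3.141e+00  1.000e-03 -2.200e-01] t 2.02 dp [ 1.1 -2.5  0.4] rz 0.0
[[318. 188.]
 [319. 164.]
 [129. 254.]]
[([294, 77, 53, 27, 326], [320.4, 94.6]), ([303, 147, 36, 31, 343], [320.9, 157.7])] [ 8.22581892e+01 -1.25191005e-01 -1.56513260e+02]
```

View pics/w1.png

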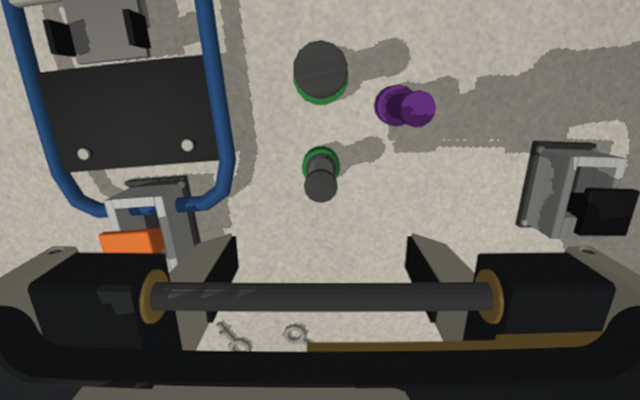

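The wrist view shows the small tamper's knob at (320.5,185) and its green foot around (321,163). The wedge top is partly cut off at lower left.

```bash
python3 -c "
from h import *
c=cam('wrist')
print(onz(c,[(320.5,185)],105),onz(c,[(321,163)],14))
to(556,25,61,-0.22)"
```

```text
[[557.41874398  23.52501485 105.        ]] [[558.18574898  22.86800151  14.        ]]
pos [553.5  23.5 226.7] [ 3.141  0.    -0.221] t 2.12 dp [  2.1  -2.1 165.7] rz -0.001
```

```bash
python3 -m pendant '{"dp":[[0.0025,-0.0015,0.05],[0.0025,-0.0015,0.1],[0.0025,-0.0015,0.14],[0.0025,-0.0015,0.166],[0.0025,-0.0015,0.166],[0.0025,-0.0015,0.166]],"rotation":[[0,0,0],[0,0,0],[0,0,0],[0,0,0],[0,0,0],[0,0,0]]}'
python3 -m pendant '{"dp":[[0,0,0],[0,0,0],[0,0,0],[0,0,0],[0,0,0],[0,0,0]],"rotation":[[0,0,0],[0,0,0],[0,0,0],[0,0,0],[0,0,0],[0,0,0]]}' 0.015
python3 -c "
from h import *
to(556.5,24.5,61)"
```

```text
time: 2.88
tool_pos: [557.5, 24.5, 62.1]
tcp_rot: [-3.141, -0.002, -0.221]
contact_force: [0.3, 0.2, 0.2]
grip_width: 92.0
finger_force: 0.0
time: 3.62
tool_pos: [556.8, 25.3, 60.7]
tcp_rot: [3.142, 0.0, -0.22]
contact_force: [0.0, 0.8, -0.5]
grip_width: 36.3
finger_force: 0.0
pos [556.8  25.3  60.7] [ 3.142  0.    -0.22 ] t 3.62 dp [-0.1  0.8 -0.3] rz None
```

```bash
python3 -m pendant '{"dp":[[0,0,0],[0,0,0],[0,0,0],[0,0,0],[0,0,0]],"rotation":[[0,0,0],[0,0,0],[0,0,0],[0,0,0],[0,0,0]]}'
python3 -m pendant '{"dp":[[0,0,-0.02],[0,0,-0.06],[0,0,-0.11],[0,0,-0.11],[0,0,-0.11]],"rotation":[[0,0,0],[0,0,0],[0,0,0],[0,0,0],[0,0,0]]}'
python3 -c "
from h import *
c=cam('wrist');cv2.imwrite('pics/w2.png',c['pixels'][:,:,::-1])
S=cam('scene');D=cam('side')
for c in(S,D):print(blobs(c,*GREEN)[0],blobs(c,*ORANGE)[0])
a=cv2.resize(S['pixels'][130:250,280:460],None,fx=4,fy=4)[:, :400];b=cv2.resize(D['pixels'][130:250,270:370],None,fx=4,fy=4)
cv2.imwrite('pics/c3.png',np.hstack([a,b])[:,:,::-1])
to(524.4,234.8,150)"
```

```text
time: 4.25
tool_pos: [556.8, 25.2, 60.7]
tcp_rot: [3.141, 0.0, -0.22]
contact_force: [-0.4, -0.9, 0.4]
grip_width: 30.2
finger_force: 30.0
time: 4.88
tool_pos: [555.8, 25.5, 169.4]
tcp_rot: [3.141, 0.003, -0.22]
contact_force: [0.1, -0.4, -4.4]
grip_width: 29.6
finger_force: 30.0
[([310, 241, 24, 24, 146], [325.3, 254.0])] [([414, 186, 25, 21, 362], [426.0, 194.7])]
[([547, 74, 42, 21, 527], [567.2, 85.1]), ([313, 180, 19, 16, 197], [321.7, 188.7]), ([272, 200, 22, 19, 247], [283.1, 210.7])] [([307, 266, 31, 32, 651], [321.8, 280.8])]
pos [555.7  25.4 168.8] [ 3.141  0.004 -0.22 ] t 5.03 dp [ -76.3 -197.5   18.9] rz None
```

View pics/c3.png

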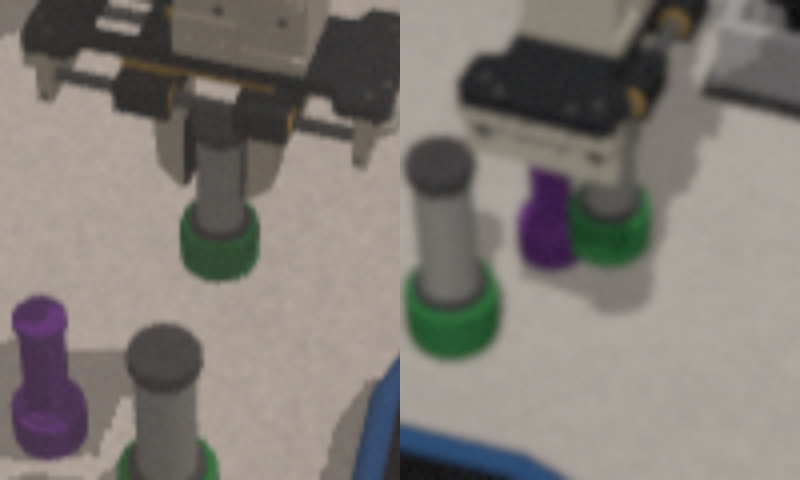

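The tamper is held upright and clear of the table: scene foot at about (335,191), side foot at about (322,189). Carry it over the wedge.

```bash
python3 -m pendant '{"dp":[[-0.006,-0.016,-0.01],[-0.022,-0.056,-0.01],[-0.04,-0.104,-0.01],[-0.058,-0.15,-0.01],[-0.07,-0.182,-0.01],[-0.076,-0.197,-0.01],[-0.076,-0.197,-0.01],[-0.076,-0.197,-0.01]],"rotation":[[0,0,0],[0,0,0],[0,0,0],[0,0,0],[0,0,0],[0,0,0],[0,0,0],[0,0,0]]}'
python3 -c "
from h import *
S=cam('scene');D=cam('side')
for c in(S,D):print(blobs(c,*GREEN)[0],blobs(c,*ORANGE)[0])
a=cv2.resize(S['pixels'][110:230,370:470],None,fx=4,fy=4);b=cv2.resize(D['pixels'][200:320,270:370],None,fx=4,fy=4)
cv2.imwrite('pics/c4.png',np.hstack([a,b])[:,:,::-1])
to(524.4,234.8,150)"
```

```text
time: 6.02
tool_pos: [525.8, 233.1, 180.6]
tcp_rot: [3.141, 0.0, -0.221]
contact_force: [0.7, 0.3, -4.5]
grip_width: 29.7
finger_force: 30.0
[([133, 52, 19, 10, 75], [140.8, 56.1]), ([310, 241, 24, 24, 156], [324.6, 254.0])] [([414, 186, 25, 26, 359], [425.8, 198.6])]
[([547, 74, 42, 21, 486], [567.5, 85.0]), ([272, 201, 21, 18, 231], [282.6, 211.1]), ([312, 258, 22, 20, 131], [325.9, 270.7])] [([307, 271, 31, 26, 441], [321.7, 284.7])]
pos [526.  232.9 180.7] [ 3.141  0.    -0.222] t 6.12 dp [-2.  -1.5 30.7] rz None
```

View pics/c4.png

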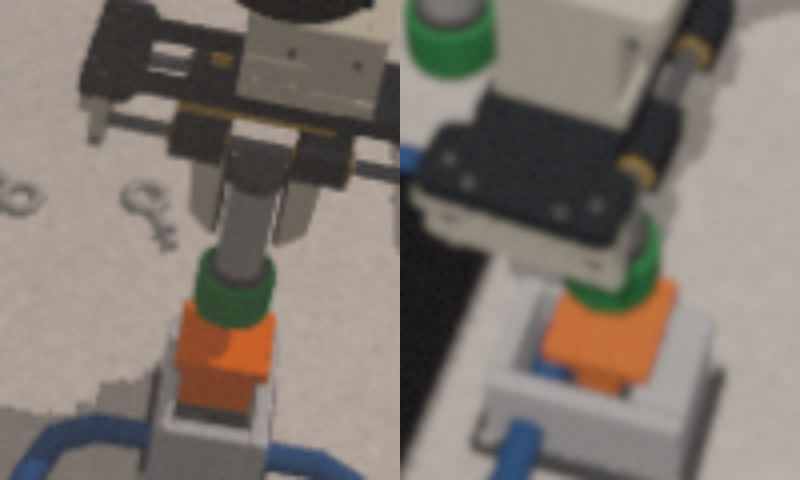

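The tamper hangs centred over the orange wedge, about 30 mm above it. Now the first tap, followed by a lift.

```bash
python3 -m pendant '{"dp":[[-0.002,-0.0015,0.014],[-0.002,-0.0015,0.024],[-0.002,-0.0015,0.028],[-0.002,-0.0015,0.031],[-0.002,-0.0015,0.034],[-0.002,-0.0015,0.037],[-0.002,-0.0015,0.04],[-0.002,-0.0015,0.04]],"rotation":[[0,0,0],[0,0,0],[0,0,0],[0,0,0],[0,0,0],[0,0,0],[0,0,0],[0,0,0]]}'
python3 -c "
from h import *
D=cam('side');print(blobs(D,*ORANGE)[0]);D=cam('scene');print(blobs(D,*ORANGE)[0])"
```

```text
time: 7.12
tool_pos: [523.9, 236.0, 140.3]
tcp_rot: [3.141, 0.001, -0.22]
contact_force: [-2.0, -3.0, 0.1]
grip_width: 29.8
finger_force: 30.0
[([307, 287, 26, 11, 130], [319.5, 292.8])]
[([414, 190, 24, 26, 216], [424.3, 205.7])]
```

```bash
python3 -m pendant '{"dp":[[0,0,-0.01],[0,0,-0.04],[0,0,-0.04],[0,0,-0.04]],"rotation":[[0,0,0],[0,0,0],[0,0,0],[0,0,0]]}'
python3 -c "
from h import *
S=cam('scene');D=cam('side')
for c in(S,D):print(blobs(c,*ORANGE)[0])
a=cv2.resize(S['pixels'][110:230,370:470],None,fx=4,fy=4);b=cv2.resize(D['pixels'][200:320,270:370],None,fx=4,fy=4)
cv2.imwrite('pics/c5.png',np.hstack([a,b])[:,:,::-1])
to(524.4,234.8,132)"
```

```text
time: 7.72
tool_pos: [523.5, 236.1, 179.8]
tcp_rot: [3.141, 0.001, -0.22]
contact_force: [-0.2, -0.8, -4.5]
grip_width: 29.8
finger_force: 30.0
[([414, 190, 24, 26, 434], [425.0, 200.7])]
[([307, 275, 30, 23, 431], [321.6, 287.1])]
pos [523.4 235.9 179.3] [ 3.14e+00  2.00e-03 -2.20e-01] t 7.83 dp [ 1.4  0.8 47.3] rz None
```

View pics/c5.png

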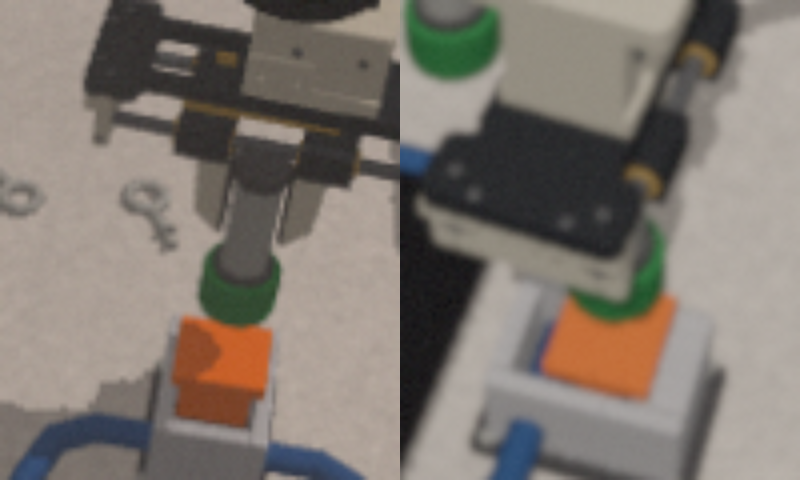

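The wedge visibly dropped about 8 mm (scene top edge from row 186 to 190) and the tamper is clear of it. Now the second tap, down to home.

```bash
python3 -m pendant '{"dp":[[0.001,0.001,0.02],[0.001,0.001,0.034],[0.001,0.001,0.038],[0.001,0.001,0.041],[0.001,0.001,0.044],[0.001,0.001,0.046],[0.001,0.001,0.046]],"rotation":[[0,0,0],[0,0,0],[0,0,0],[0,0,0],[0,0,0],[0,0,0],[0,0,0]]}'
python3 -m pendant '{"dp":[[0,0,0.001],[0,0,0.002],[0,0,0.002]],"rotation":[[0,0,0],[0,0,0],[0,0,0]]}'
```

```text
time: 8.7
tool_pos: [525.1, 234.9, 135.2]
tcp_rot: [-3.141, -0.001, -0.22]
contact_force: [-0.4, -0.7, 2.4]
grip_width: 30.2
finger_force: 30.0
time: 9.07
tool_pos: [524.9, 234.8, 132.6]
tcp_rot: [3.142, -0.0, -0.22]
contact_force: [-0.3, -0.3, 2.0]
grip_width: 30.0
finger_force: 30.0
```

```bash
python3 -m pendant '{"dp":[[0,0,0.0007],[0,0,0.0015],[0,0,0.0015]],"rotation":[[0,0,0],[0,0,0],[0,0,0]]}' | egrep 'pos|contact'
```

```text
tool_pos: [525.5, 234.9, 132.5]
contact_force: [-2.3, -2.5, 11.0]
```

```bash
python3 -m pendant '{"dp":[[0,0,0.0007],[0,0,0.0015],[0,0,0.0015]],"rotation":[[0,0,0],[0,0,0],[0,0,0]]}' | egrep 'pos|contact'
```

```text
tool_pos: [526.1, 234.9, 132.4]
contact_force: [-3.2, -2.3, 17.7]
```

The tool has stopped at 132.4 mm (home was expected at 132.7), and the force on the wedge has risen to about 22 N, so it is at the stop. Lift and check.

```bash
python3 -m pendant '{"dp":[[0,0,-0.01],[0,0,-0.04],[0,0,-0.055],[0,0,-0.055],[0,0,-0.055]],"rotation":[[0,0,0],[0,0,0],[0,0,0],[0,0,0],[0,0,0]]}'
python3 -c "
from h import *
S=cam('scene');D=cam('side')
for c in(S,D):print(blobs(c,*ORANGE)[0])
a=cv2.resize(S['pixels'][110:230,370:470],None,fx=4,fy=4);b=cv2.resize(D['pixels'][200:320,270:370],None,fx=4,fy=4)
cv2.imwrite('pics/c6.png',np.hstack([a,b])[:,:,::-1])
to(556,26,188)"
```

```text
time: 10.45
tool_pos: [524.2, 234.7, 183.4]
tcp_rot: [3.14, 0.002, -0.22]
contact_force: [-0.9, -0.0, -5.0]
grip_width: 30.0
finger_force: 30.0
[([413, 192, 24, 25, 416], [424.7, 202.5])]
[([307, 276, 30, 24, 492], [322.1, 287.3])]
pos [524.2 234.6 183.3] [ 3.14e+00  2.00e-03 -2.20e-01] t 10.55 dp [ 76.6 196.6  -4.6] rz None
```

View pics/c6.png

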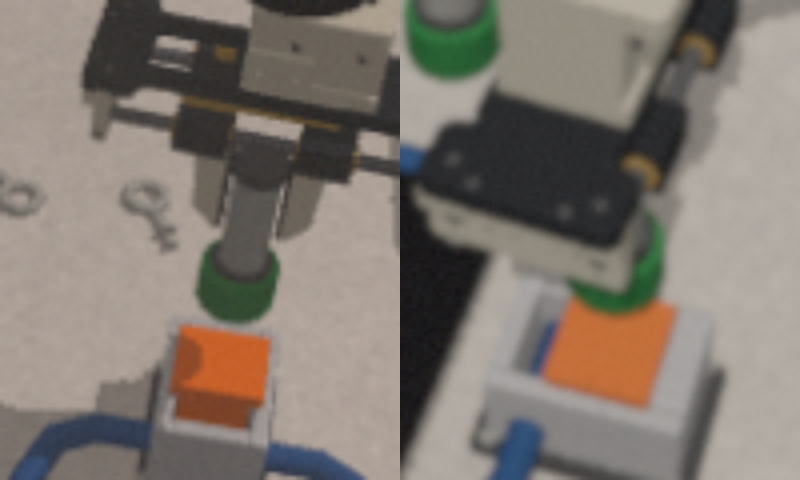

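In both views the wedge sits lower than after the first tap, but I want a number for its height.

```bash
python3 - <<'E'
from h import *
S=cam('scene');D=cam('side')
a=np.radians(-7);u=np.array([np.cos(a),np.sin(a)]);v=np.array([-u[1],u[0]])
cs=[-25*u-27*v,-25*u+27*v,25*u+27*v,25*u-27*v]
for z in(88.5,80,76,72): 
    P=[[524.4+c[0],234.8+c[1],z] for c in cs]
    print(z,'S',proj(S,P).round(1).tolist(),'D',proj(D,P).round(1).tolist())
f=lambda q,off:(np.array(q)+.5)/4-.5+off
print('S meas now',f([(178,325),(270,332),(268,402),(174,393)],[370,110]).tolist())
print('S meas c5',f([(180,317),(272,327),(269,392),(174,382)],[370,110]).tolist())
print('D meas now near-right, far-right, left',f([(252,404),(276,305),(148,380)],[270,200]).tolist())
print('D meas c5',f([(250,395),(275,297),(145,372)],[270,200]).tolist())
for n,c in(('S',S),('D',D)):
    m=cv2.inRange(c['hsv'],(3,170,60),(16,255,255));ys,xs=np.nonzero(m);k=(xs>300)&(xs<445)&(ys>180)&(ys<310)
    print(n,xs[k].min(),xs[k].max(),ys[k].min(),ys[k].max())
x=422; print([tuple(S['pixels'][y,420]) for y in range(196,218)])
E
```

```text
88.5 S [[415.4, 185.5], [438.5, 188.8], [437.3, 204.5], [413.5, 201.0]] D [[339.2, 270.0], [332.0, 294.8], [304.9, 288.2], [313.2, 264.0]]
80 S [[415.0, 188.0], [438.0, 191.3], [436.7, 207.0], [413.0, 203.5]] D [[339.1, 272.6], [331.9, 297.3], [305.0, 290.8], [313.3, 266.6]]
76 S [[414.8, 189.2], [437.7, 192.5], [436.4, 208.2], [412.8, 204.7]] D [[339.0, 273.8], [331.9, 298.5], [305.0, 291.9], [313.3, 267.8]]
72 S [[414.6, 190.4], [437.4, 193.7], [436.2, 209.3], [412.6, 205.8]] D [[338.9, 275.0], [331.8, 299.6], [305.1, 293.1], [313.3, 269.1]]
S meas now [[414.125, 190.875], [437.125, 192.625], [436.625, 210.125], [413.125, 207.875]]
S meas c5 [[414.625, 188.875], [437.625, 191.375], [436.875, 207.625], [413.125, 205.125]]
D meas now near-right, far-right, left [[332.625, 300.625], [338.625, 275.875], [306.625, 294.625]]
D meas c5 [[332.125, 298.375], [338.375, 273.875], [305.875, 292.625]]
S 413 436 192 216
D 307 336 276 299
[(np.uint8(189), np.uint8(92), np.uint8(44)), (np.uint8(178), np.uint8(90), np.uint8(45)), (np.uint8(173), np.uint8(86), np.uint8(42)), (np.uint8(173), np.uint8(86), np.uint8(41)), (np.uint8(173), np.uint8(86), np.uint8(45)), (np.uint8(174), np.uint8(87), np.uint8(40)), (np.uint8(173), np.uint8(84), np.uint8(41)), (np.uint8(187), np.uint8(91), np.uint8(40)), (np.uint8(199), np.uint8(96), np.uint8(43)), (np.uint8(198), np.uint8(96), np.uint8(44)), (np.uint8(197), np.uint8(95), np.uint8(42)), (np.uint8(163), np.uint8(85), np.uint8(44)), (np.uint8(121), np.uint8(64), np.uint8(30)), (np.uint8(119), np.uint8(63), np.uint8(40)), (np.uint8(123), np.uint8(65), np.uint8(39)), (np.uint8(123), np.uint8(68), np.uint8(42)), (np.uint8(121), np.uint8(63), np.uint8(37)), (np.uint8(122), np.uint8(67), np.uint8(42)), (np.uint8(123), np.uint8(67), np.uint8(40)), (np.uint8(137), np.uint8(100), np.uint8(85)), (np.uint8(148), np.uint8(136), np.uint8(128)), (np.uint8(153), np.uint8(145), np.uint8(143))]
```

Home is confirmed: the corners match the projection for a top at 72 mm. Take the tamper back to its original spot.

```bash
python3 -m pendant '{"dp":[[0.006,0.016,-0.005],[0.022,0.056,-0.005],[0.04,0.104,-0.005],[0.058,0.15,-0.005],[0.07,0.18,-0.005],[0.0765,0.1965,-0.005],[0.0765,0.1965,-0.005]],"rotation":[[0,0,0],[0,0,0],[0,0,0],[0,0,0],[0,0,0],[0,0,0],[0,0,0]]}' | egrep 'pos|force'
python3 -m pendant '{"dp":[[0,0,0.03],[0,0,0.07],[0,0,0.1],[0,0,0.118],[0,0,0.122],[0,0,0.122]],"rotation":[[0,0,0],[0,0,0],[0,0,0],[0,0,0],[0,0,0],[0,0,0]]}'
```

```text
tool_pos: [556.7, 25.3, 189.8]
contact_force: [-0.0, -0.3, -4.3]
finger_force: 30.0
time: 12.28
tool_pos: [556.8, 27.1, 68.2]
tcp_rot: [-3.141, -0.001, -0.219]
contact_force: [0.1, -0.5, -3.9]
grip_width: 29.5
finger_force: 30.0
```

```bash
python3 -m pendant '{"dp":[[0,0,0.002],[0,0,0.004],[0,0,0.006],[0,0,0.006]],"rotation":[[0,0,0],[0,0,0],[0,0,0],[0,0,0]]}' | egrep 'pos|contact'
```

```text
tool_pos: [556.4, 26.3, 61.6]
contact_force: [0.4, -0.6, -3.5]
```

```bash
python3 -m pendant '{"dp":[[0,0,0.0007],[0,0,0.0014],[0,0,0.0014]],"rotation":[[0,0,0],[0,0,0],[0,0,0]]}' | egrep 'pos|contact'
```

```text
tool_pos: [556.8, 26.2, 60.7]
contact_force: [-0.9, -0.1, -1.4]
```

```bash
python3 -m pendant '{"dp":[[0,0,0.0005],[0,0,0.0005],[0,0,0.0005]],"rotation":[[0,0,0],[0,0,0],[0,0,0]]}' | egrep 'contact'
python3 -m pendant '{"dp":[[0,0,0],[0,0,0],[0,0,0],[0,0,0],[0,0,0],[0,0,0],[0,0,0],[0,0,0]],"rotation":[[0,0,0],[0,0,0],[0,0,0],[0,0,0],[0,0,0],[0,0,0],[0,0,0],[0,0,0]]}' 0.09
python3 -m pendant '{"dp":[[0,0,-0.02],[0,0,-0.06],[0,0,-0.11],[0,0,-0.16],[0,0,-0.16],[0,0,-0.16]],"rotation":[[0,0,0],[0,0,0],[0,0,0],[0,0,0],[0,0,0],[0,0,0]]}'
python3 -c "
from h import *
S=cam('scene');D=cam('side');W=cam('wrist')
for c in(S,D):print(blobs(c,*GREEN)[0],blobs(c,*ORANGE)[0])
a=cv2.resize(S['pixels'][150:270,200:360],None,fx=2.5,fy=2.5);b=cv2.resize(D['pixels'][120:240,260:420],None,fx=2.5,fy=2.5)
w=cv2.resize(W['pixels'],(480,300));cv2.imwrite('pics/fin.png',np.vstack([np.hstack([a,b]),np.pad(w,((0,0),(0,320),(0,0)))])[:600,:,::-1])"
```

```text
contact_force: [-1.5, -0.8, 6.1]
time: 14.52
tool_pos: [556.6, 26.3, 59.8]
tcp_rot: [3.141, -0.0, -0.22]
contact_force: [-0.6, -0.1, 0.5]
grip_width: 89.5
finger_force: 0.0
time: 15.28
tool_pos: [556.1, 26.4, 219.3]
tcp_rot: [3.141, 0.001, -0.22]
contact_force: [-1.3, -0.3, -0.9]
grip_width: 89.7
finger_force: 0.0
[([330, 216, 14, 14, 62], [338.3, 223.3]), ([310, 241, 24, 21, 139], [325.5, 254.0])] [([413, 192, 24, 20, 354], [424.8, 200.8])]
[([547, 74, 42, 21, 519], [566.9, 84.9]), ([272, 200, 22, 19, 245], [283.1, 210.8]), ([314, 216, 16, 13, 132], [321.6, 222.8])] [([307, 272, 30, 28, 572], [321.9, 285.7])]
```

View pics/fin.png

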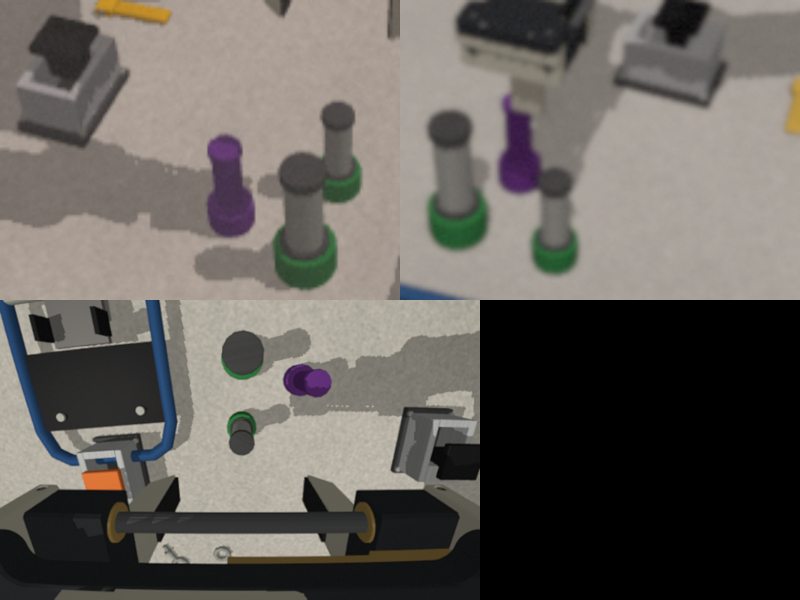

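The final views show the small tamper upright and released (scene foot at about (338,223), side foot at about (322,223)). The orange wedge is down 6 px from the start, which puts it home, and the black wedge is untouched.

```bash
python3 -c "
from plant import workorder
print(workorder.close_job())"
```

```text
the job is handed in; nothing more can be done
None
```

I drove the orange wedge to its stop in two separate taps, with the top measured at about 72 mm. The tamper stands upright and released at its original spot, the black wedge was not touched, and the job is handed in; the hand-in gave no verdict back.

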